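# Put the carving tools away

## Robot

A 6-joint arm with a two-finger parallel gripper is mounted at the origin on the work surface. World frame = base frame: x ahead of the robot, y to its left, z up, the work surface at z = 0. Lengths are in m, angles in rad, forces in N, time in s.
With the tool pointing down it reaches from about 0.325 to 0.775 m from the base axis. Payload 5.5 kg.
Tool frame: the origin (TCP) lies at the very end of the fingers, on their centre line; the grasp point (between the pads) lies 19 mm behind it; z points along the fingers, y is the line along which they close (so a half turn about z gives the same grasp; the last joint's range is limited). The gripper opens to 85 mm and grips with 20 to 120 N. Pads are 22 mm wide; open, the fingers measure 114 mm over their backs; the gripper's body (76 mm by 85 mm) begins 54 mm behind the grasp point. The pads swing forward as they close: fully open they stand 13 mm farther back than shut.
Start: joints at [-1.172, 0.091, 1.231, -0, 1.82, -0.057], TCP at [0.264, -0.539, 0.231] pointing down, gripper open.
Joint ranges: [-2.87, 2.87], [-0.86, 2.18], [0.17, 2.46], [-1.51, 4.65], [0.06, 2.69], [-2.65, 2.65]. Speed limits (rad/s): [2.57, 2.57, 3.01, 3.14, 3.14, 3.14].

## Interface

Orientations are given as a unit quaternion [x, y, z, w].
In Python, from rig import env, cams gives the robot as it stands.
- The arm moves only by the tool carry_out, never from a script. Its argument "moves" is a list of rows, each a list of 4 numbers: the shift along the tool's x, y, z in m, then the turn about the tool's z in degrees. In form: [[dx, dy, dz, turn], ...]. A call has 1 to 10 rows; each row is the pose to reach, as a shift and turn from the pose commanded when the call began, along the tool's axes at that moment; what a row does not reach only later rows make up. A row lasts 1/8 s, in which the tool goes at most 62.5 mm and 10.7 degrees, less where a joint would pass 70% of its speed; a pose out of reach is approached as far as the arm can. A call with a gripper value outside its range is refused whole. "fingers" is the finger opening in m, from 0 to 0.0854, set as the call begins (left out, the last holds). The fingers move at their own pace and stop on an object; the grip force is fixed at half the most. Time passes only in rows, so rows that repeat a pose let the fingers close. It gives the time, the measured TCP pose, the force, the opening and the grip force at its end, in the units of the state.
- env.get_state(): the state, without advancing time (a new reading comes with each control period).
- cams.capture(name): name is "scene" or "top" or "wrist"; returns the picture (420x560x3 uint8, blue, green, red); there is no depth.
- cams.camera_model(name): a dict with "intrinsics" (3x3 intrinsics, pixels), "R" (3x3) and "t" (3): a world point X has camera coordinates R X + t. Camera axes: x right, y down, z forward; pixel columns grow to the right and rows downward; lengths in m; the calibration is good to about 2 mm. A picture is of the moment at which its call begins: read the wrist's pose just before it. camera_model takes no time and is no camera call; for the wrist camera it gives the pose at the moment of the call.
- env.close_job(): hands the job in; it is judged then, once.
The state is a dict: "t": time; "qpos": joint angles; "qvel": joint speeds; "tau": joint torques, N m; "tcp_pos": TCP position; "tool_rot": TCP orientation; "force": force on the tool from outside, world axes, zero at the start; "ft_torque": the same for the moment, N m; "width": finger opening in m; "gripper_force": force on a finger pad.
Only numpy, scipy, OpenCV 4.12 (cv2) and the standard library are available. Lean on these libraries where they do the work, as an engineer would, in place of code of your own. Each camera call takes 0.05 s, during which the arm holds its last target. There are 200 camera calls.

## Task

Put the three wood-carving tools into the tray, each lying flat on the floor of the bay made for its length: the long gouge in the longest bay, the fishtail chisel in the middle-length one and the stubby gouge in the shortest (either end first). The screwdriver and the dust brush have similar handles but do not belong there: leave them lying where they are.

Things in the scene. Friction and masses are not known exactly. Their poses are not given: they have to be found in the camera images.
- long_gouge: Long carving gouge, 170 mm overall: the longest of the tools. Pale flat-sided handle 26 wide (y), 28 high (z), lying flat. Origin: middle of the whole length, on the underside; x along the tool to the cutting edge, z up. Handle from x = -85 to +13; balance near x = -27; beyond it a steel shank and slim parallel trough blade about 14 wide, at mid height, to x = +85.
- fishtail: Fishtail chisel, 140 mm overall, its flat steel blade flaring to 24 wide at the edge. Pale flat-sided handle 26 wide (y), 28 high (z), lying flat. Origin: middle of the whole length, on the underside; x along the tool to the cutting edge, z up. Handle from x = -70 to +13; balance near x = -21; beyond it the shank and blade, at mid height, to x = +70.
- stub_gouge: Stubby palm gouge, 110 mm overall: the shortest of the tools. Pale flat-sided handle 26 wide (y), 28 high (z), lying flat. Origin: middle of the whole length, on the underside; x along the tool to the cutting edge, z up. Handle from x = -55 to +13; balance near x = -16; beyond it a short steel shank and trough blade about 14 wide, at mid height, to x = +55.
- long_bay: Longest bay of the tray, for the long gouge: plywood-walled compartment, inside 190 mm long (x), 44 wide (y), walls 4 thick. Origin: its middle, on the underside, which lies 6 above the bench; x along the bay, z up. Flat floor 3, wall tops 12 above the origin. Fixed; the three bays lie side by side at 64 spacing, in any order.
- middle_bay: Middle-length bay of the tray, for the fishtail chisel: plywood-walled compartment, inside 160 mm long (x), 44 wide (y), walls 4 thick. Origin: its middle, on the underside, which lies 6 above the bench; x along the bay, z up. Flat floor 3, wall tops 12 above the origin. Fixed; the three bays lie side by side at 64 spacing, in any order.
- short_bay: Shortest bay of the tray, for the stubby gouge: plywood-walled compartment, inside 130 mm long (x), 44 wide (y), walls 4 thick. Origin: its middle, on the underside, which lies 6 above the bench; x along the bay, z up. Flat floor 3, wall tops 12 above the origin. Fixed; the three bays lie side by side at 64 spacing, in any order.
- tray: Dark wooden tool tray, 212 mm (x) by 208 (y), fixed to the bench: a 6 thick board with a 5 thick rim whose top is 18 above the bench (level with the bay walls). Origin: middle of the underside; x along the bays, y across them.
- screwdriver: Screwdriver, 140 mm long, does not belong in the tray. Pale flat-sided handle 26 wide (y), 28 high (z), lying flat. Origin: middle of the whole length, on the underside; x along the tool to the tip, z up. Handle from x = -70 to +13; balance near x = -22; beyond it a straight round steel shaft 7 thick with a 9 wide flat tip, to x = +70.
- dust_brush: Small dust brush, 140 mm long, does not belong in the tray. Pale flat-sided handle 26 wide (y), 28 high (z), lying flat. Origin: middle of the whole length, on the underside; x along the tool to the bristles, z up. Handle from x = -70 to +13; balance near x = -1; beyond it a darker wooden head and a block of red-brown bristles 42 wide, to x = +70.
There are look-alikes about, which are no part of the job. Leave any pink look-alike of the fishtail alone.

How it is judged:
By the outcome, as a careful person would: the job done as asked, in the order asked, and still so for the second after the job is handed in, with the robot touching nothing.
It also fails if it takes over 93 s, if anything falls off the work surface, if the arm or the gripper's body presses on something with over 40 N, if the wrist force passes 120 N, or if a joint passes its speed limit or range.

## Working session

There is one attempt and no reset: what is moved stays moved. The work goes in short steps, Python scripts to look and compute and a tool call to move; the robot and the scene stay as the last step left them, time stands still between calls to the robot, and variables do not carry over. Pictures are saved under pics/ and viewed, at most 14 in all, crops included, and the job is handed in when it is done.

Besides the shell and the picture viewer there is one more tool, called as name([rows], argument=value, ...), one row to a line, values as JSON. carry_out: Moves the arm, as the interface text tells. Its arguments: {"type":"object","properties":{"moves":{"type":"array"},"fingers":{"type":"number"}},"required":["moves"]}

```bash
ls; mkdir -p pics
python3 - <<'E'
from rig import env,cams
import cv2,numpy as np
for n in("top","scene"):
    im=cams.capture(n); cv2.imwrite(f"pics/{n}0.png",im)
    m=cams.camera_model(n); R=np.array(m["R"]);t=np.array(m["t"]); print(n,np.round(m["intrinsics"],1).tolist(),np.round(R,3).tolist(),np.round(-R.T@t,3))
s=env.get_state(); print(s["tcp_pos"],s["tool_rot"],s["t"],s["width"])
E
```

```text
pics
top [[502.8, 0.0, 282.8], [0.0, 502.8, 202.4], [0.0, 0.0, 1.0]] [[-0.003, -1.0, 0.015], [-0.998, 0.002, -0.067], [0.067, -0.016, -0.998]] [ 0.327 -0.019  1.398]
scene [[526.0, 0.0, 286.8], [0.0, 526.0, 218.5], [0.0, 0.0, 1.0]] [[0.638, 0.77, 0.01], [0.652, -0.533, -0.54], [-0.411, 0.351, -0.842]] [ 0.865 -0.404  0.988]
[ 0.26397962 -0.53853236  0.23024335] [ 9.74147676e-01  2.25910425e-01 -1.64238347e-04 -8.70100026e-04] 0.1 0.08504123752135874
```

View pics/top0.png

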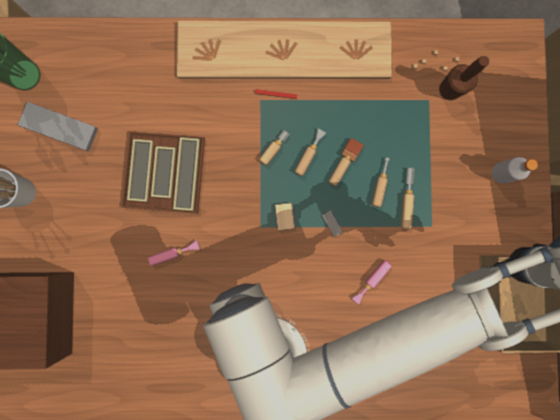

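View pics/scene0.png

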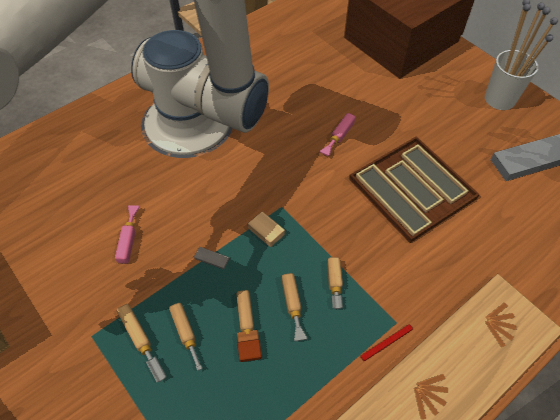

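The top picture shows, from left to right: stub gouge (~273,147), fishtail (~310,150), brush (~347,160), screwdriver (~382,182) and long gouge (~408,198). The tray is at (~163,172), and the bays from left to right are middle, short and long. I'll enlarge it for measurement.

Run:
```python
import cv2
im=cv2.imread("pics/top0.png")
cv2.imwrite("pics/a.png",cv2.resize(im[115:240,250:430],None,fx=4.4,fy=4.4,interpolation=cv2.INTER_CUBIC))
cv2.imwrite("pics/b.png",cv2.resize(im[125:221,115:211],None,fx=6,fy=6,interpolation=cv2.INTER_CUBIC))
```

```text
(no output)
```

View pics/a.png

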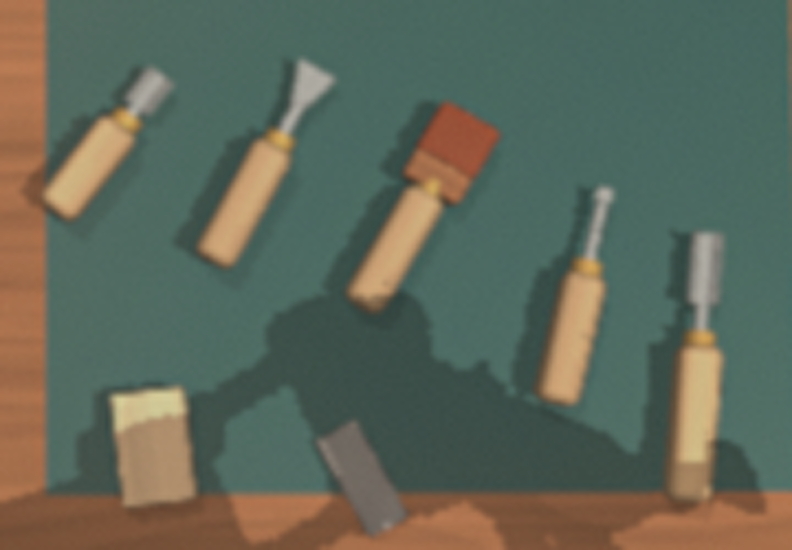

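View pics/b.png

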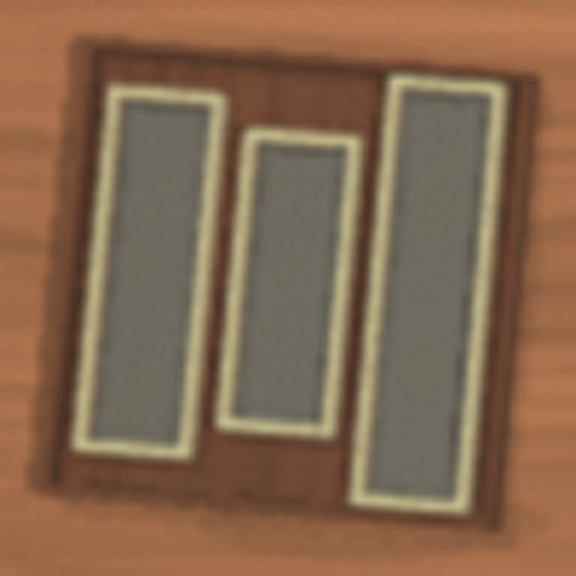

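Readings from the crops:

| Item | Points (crop pixels) |
|---|---|
| Stub gouge | butt (58,207), tip (160,76) |
| Fishtail | butt (215,258), tip (319,71) |
| Long gouge | butt (690,498), tip (708,233) |

All the bay outer corners are also readable.

```bash
cat > h.py <<'E'
import numpy as np
from rig import env,cams
def w(px,z,cam="top",m=None):
    m=m or cams.camera_model(cam); R=np.array(m["R"]);t=np.array(m["t"])
    d=R.T@np.linalg.solve(np.array(m["intrinsics"]),[px[0],px[1],1]); c=-R.T@t
    return (c+d*(z-c[2])/d[2])
def move(xy,z,yaw):
    "shift in tool axes (tool down) and turn"
    s=env.get_state(); x,y,zz,ww=s["tool_rot"]; a=2*np.arctan2(y,x); p=s["tcp_pos"]
    d=np.array(xy)-p[:2]; ex=np.array([np.cos(a),np.sin(a)]); ey=np.array([np.sin(a),-np.cos(a)])
    turn=-((yaw-np.degrees(a)+180)%360-180)
    return np.round([d@ex*1e3,d@ey*1e3,(p[2]-z)*1e3,turn],1), np.round(np.degrees(a),1)
E
python3 - <<'E'
from h import *
A=lambda p:((p[0]+.5)/4.4-.5+250,(p[1]+.5)/4.4-.5+115)
B=lambda p:((p[0]+.5)/6-.5+115,(p[1]+.5)/6-.5+125)
T=dict(stub=((58,207),(124,120),(160,76),55,-16),fish=((215,258),(283,136),(319,71),70,-21),long=((690,498),(702,338),(708,233),85,-27))
for n,(b,h,t,L,bal) in T.items():
    b,h,t=w(A(b),.026)[:2],w(A(h),.024)[:2],w(A(t),.016)[:2]
    u=t-b; l=np.linalg.norm(u);u/=l; c=(b+t)/2
    g=c+u*bal*1e-3
    print(n,"len",l.round(4),"yaw",np.degrees(np.arctan2(u[1],u[0])).round(1),"c",c.round(4),"h",((h-c)@u).round(4),"grasp",g.round(4), move(g,.15,np.degrees(np.arctan2(u[1],u[0]))))
Q=dict(middle=[(108,86),(228,94),(194,460),(72,450)],short=[(246,128),(362,136),(335,437),(216,430)],long=[(390,74),(508,82),(470,513),(350,503)])
for n,q in Q.items():
    P=np.array([w(B(p),.018)[:2] for p in q]); u=(P[0]+P[1]-P[2]-P[3])/2
    print(n,P.mean(0).round(4),np.linalg.norm(u).round(4),np.linalg.norm(P[0]+P[3]-P[1]-P[2]).round(4)/2,np.degrees(np.arctan2(u[1],u[0])).round(1))
E
```

```text
stub len 0.1065 yaw -37.1 c [ 0.5734 -0.0184] h 0.0158 grasp [ 0.5607 -0.0087] (array([ 499.6, -345.1,   80.2,   63.3]), np.float64(26.1))
fish len 0.1377 yaw -29.1 c [ 0.5589 -0.1177] h 0.0197 grasp [ 0.5405 -0.1075] (array([ 438.1, -265.3,   80.2,   55.2]), np.float64(26.1))
long len 0.1682 yaw -5.9 c [ 0.4318 -0.3877] h 0.0164 grasp [ 0.4049 -0.3849] (array([194.2, -75.9,  80.2,  32. ]), np.float64(26.1))
middle [0.5098 0.3526] 0.169 0.0555 -4.5
short [0.5048 0.2889] 0.1397 0.0539 -4.6
long [0.5003 0.2249] 0.1992 0.05465 -4.6
```

carry_out([
  [0.049,-0.019,0.02,8],
  [0.097,-0.038,0.04,16],
  [0.146,-0.057,0.06,24],
  [0.194,-0.076,0.08,32],
  [0.194,-0.076,0.08,32],
  [0.194,-0.076,0.08,32],
], fingers=0.055)

```text
t: 0.85
tcp_pos: [0.4047, -0.3853, 0.1512]
tool_rot: [0.999, -0.05, -0.0, 0.0]
force: [0.5, 0.1, -0.0]
width: 0.0549
gripper_force: 0.0
```

Run:
```python
from h import *
import cv2
m=cams.camera_model("wrist"); im=cams.capture("wrist"); cv2.imwrite("pics/w1.png",im)
np.save("w1.npy",m,allow_pickle=True)
print(np.round(-np.array(m["R"]).T@m["t"],3)); s=env.get_state(); print(s["t"],s["width"],s["force"]); print(move([.4049,-.3849],.010,-5.9))
```

```text
[ 0.486 -0.393  0.293]
0.9 0.05514093497088705 [ 0.29540274 -1.08742057  0.36229657]
(array([  0.3,  -1. , 141.7,   0. ]), np.float64(-5.9))
```

View pics/w1.png

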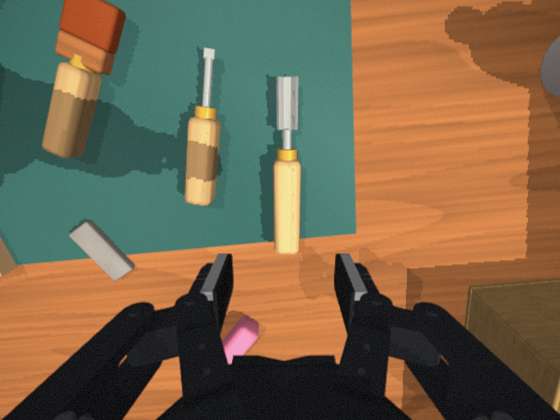

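The wrist view shows the long gouge upright: butt at (287,251), handle top end at (288,152) and tip at (288,77). The fingers straddle its axis.

Run:
```python
from h import *
m=np.load("w1.npy",allow_pickle=True).item()
b,t=w((287.5,251),.024,m=m)[:2],w((288,77),.016,m=m)[:2]
u=t-b;l=np.linalg.norm(u);u/=l;c=(b+t)/2;y=np.degrees(np.arctan2(u[1],u[0]));print(l,c,y,c-.027*u,move(c-.027*u,.010,y))
```

```text
0.16505254402475705 [ 0.43106209 -0.39207051] -5.732247733896482 [ 0.4041971  -0.38937376] (array([ 1.000e-01,  3.500e+00,  1.417e+02, -1.000e-01]), np.float64(-5.9))
```

carry_out([
  [0,0.002,0.05,0],
  [0,0.002,0.1,0],
  [0,0.002,0.13,0],
  [0,0.002,0.1415,0],
  [0,0.002,0.1415,0],
  [0,0.002,0.1415,0],
])

```text
t: 1.65
tcp_pos: [0.4053, -0.3884, 0.012]
tool_rot: [0.999, -0.052, 0.001, 0.001]
force: [-0.1, -0.2, -0.0]
width: 0.0549
gripper_force: 0.0
```

carry_out([
  [0,0,0,0],
  [0,0,0,0],
  [0,0,0,0],
  [0,0,0,0],
  [0,0,0,0],
], fingers=0.0)

```text
t: 2.28
tcp_pos: [0.4053, -0.3878, 0.0114]
tool_rot: [0.999, -0.051, 0.001, 0.001]
force: [0.2, -0.0, 6.6]
width: 0.0247
gripper_force: 62.0
```

Run:
```python
from h import *
import cv2
cv2.imwrite("pics/w2.png",cams.capture("wrist"))
s=env.get_state(); print(s["t"],s["tcp_pos"],s["width"],s["gripper_force"],s["force"])
```

```text
2.325 [ 0.40534452 -0.38776112  0.01137532] 0.02442709878273879 61.99127197265625 [-0.03275351 -0.42102349  5.14468659]
```

View pics/w2.png

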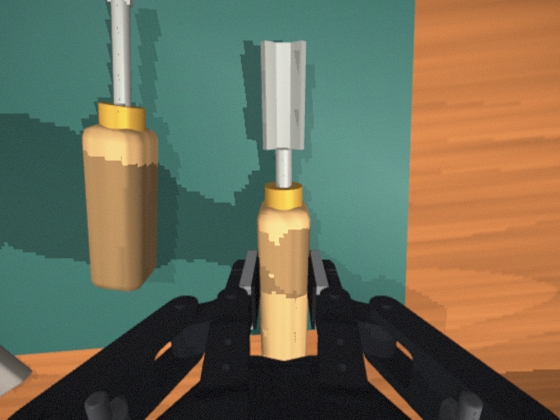

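Gripped (24.5 mm opening, 62 N). The tip is at (284,41) and the handle is centred between the pads. Next I work out the tool's offset and lift it.

Run:
```python
from h import *
m=cams.camera_model("wrist"); s=env.get_state(); p=s["tcp_pos"]
for px,z in(((284,41),.018),((284,183),.022)):
    q=w(px,z,m=m); a=np.radians(-5.9); d=(q-p)[:2]; print(d@[np.cos(a),np.sin(a)],d@[np.sin(a),-np.cos(a)])
```

```text
0.10866478579412088 1.251092802552825e-05
0.0494982999367222 4.945384940226692e-05
```

carry_out([
  [0,0,-0.03,0],
  [0,0,-0.06,0],
  [0,0,-0.09,0],
  [0,0,-0.09,0],
])

```text
t: 2.82
tcp_pos: [0.4057, -0.3881, 0.1026]
tool_rot: [0.999, -0.051, 0.002, 0.002]
force: [0.0, -0.3, -0.8]
width: 0.0244
gripper_force: 61.1
```

Run:
```python
from h import *
print(move([.4754,.2269],.10,-4.6))
```

```text
(array([   6.4, -618.9,    2.6,   -1.3]), np.float64(-5.9))
```

carry_out([
  [0,-0.03,0,0],
  [0,-0.08,0,0],
  [0,-0.135,0,0],
  [0,-0.19,0,0],
  [0,-0.245,0,0],
  [0,-0.3,0,0],
  [0.002,-0.355,0,0],
  [0.004,-0.41,0,0],
  [0.006,-0.465,0,0],
  [0.0065,-0.52,0,-1.3],
])

```text
t: 4.08
tcp_pos: [0.4637, 0.1312, 0.0979]
tool_rot: [0.999, -0.04, -0.001, 0.0]
force: [0.7, -1.0, -1.1]
width: 0.0247
gripper_force: 61.1
```

carry_out([
  [0,-0.05,0,0],
  [0,-0.085,0.01,0],
  [0,-0.099,0.02,0],
  [0,-0.099,0.03,0],
  [0,-0.099,0.04,0],
  [0,-0.099,0.04,0],
])

```text
t: 4.82
tcp_pos: [0.4718, 0.2267, 0.0584]
tool_rot: [0.999, -0.041, -0.001, 0.001]
force: [-0.3, -0.3, -0.7]
width: 0.0247
gripper_force: 61.1
```

Run:
```python
from h import *
import cv2
m=cams.camera_model("wrist"); np.save("w3.npy",m,allow_pickle=True)
cv2.imwrite("pics/w3.png",cams.capture("wrist"))
s=env.get_state(); print(s["tcp_pos"],s["force"],s["qpos"],move([.4754,.2269],.022,-4.6))
```

```text
[0.4722389  0.22705149 0.05935679] [ 0.01465739 -0.81444489 -1.30891828] [ 3.83341731e-01 -7.75741777e-02  1.70548445e+00 -1.63273334e-04
  1.51455375e+00  2.03567627e+00] (array([ 3.2, -0.1, 37.4, -0.1]), np.float64(-4.7))
```

View pics/w3.png

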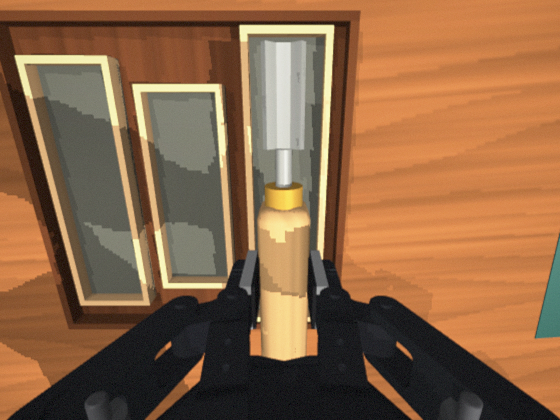

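The long gouge is above the right-hand (long) bay. The far wall's outer corners are at (240,26) and (334,26), and the near wall is around row 322.

Run:
```python
from h import *
m=np.load("w3.npy",allow_pickle=True).item()
a=np.radians(-4.6);u=np.array([np.cos(a),np.sin(a)]);v=np.array([np.sin(a),-np.cos(a)])
p=env.get_state()["tcp_pos"][:2]
for px in((240,26),(334,26),(256,324),(315,324)):
    q=w(px,.018,m=m)[:2]; d=q-[.5003,.2249]; print(q.round(4),"rel bay",d@u,d@v,"rel tcp",(q-p)@u,(q-p)@v)
```

```text
[0.5987 0.2403] rel bay 0.09687558073335051 -0.023213683077634023 rel tcp 0.12501883660488422 -0.023319594731450476
[0.5945 0.1889] rel bay 0.09681607163039928 0.02827954772308707 rel tcp 0.12495932750193299 0.02817363606927062
[0.4004 0.2537] rel bay -0.1018551274600355 -0.020680583354488698 rel tcp -0.07371187158850179 -0.02078649500830515
[0.3967 0.2087] rel bay -0.10199861242708756 0.024421044082671914 rel tcp -0.07385535655555385 0.024315132428855458
```

carry_out([
  [0.001,0.002,0.012,0],
  [0.001,0.002,0.022,0],
  [0.001,0.002,0.03,0],
  [0.001,0.002,0.034,0],
  [0.001,0.002,0.037,0],
  [0.001,0.002,0.037,0],
])

```text
t: 5.62
tcp_pos: [0.4731, 0.2262, 0.0227]
tool_rot: [0.999, -0.04, -0.0, 0.0]
force: [-0.8, 0.1, -1.0]
width: 0.0246
gripper_force: 61.1
```

carry_out([
  [0,0,0.001,0],
  [0,0,0.002,0],
  [0,0,0.002,0],
])

```text
t: 6.0
tcp_pos: [0.4732, 0.2261, 0.0208]
tool_rot: [0.999, -0.04, 0.0, 0.0]
force: [-0.1, 0.6, -0.6]
width: 0.0243
gripper_force: 61.1
```

carry_out([
  [0,0,0.0005,0],
  [0,0,0.0005,0],
  [0,0,0.0005,0],
  [0,0,0.0005,0],
], fingers=0.05)

```text
t: 6.5
tcp_pos: [0.4732, 0.2261, 0.0204]
tool_rot: [0.999, -0.04, 0.0, -0.0]
force: [-0.5, 0.4, 0.2]
width: 0.0502
gripper_force: 0.0
```

carry_out([
  [0,0,-0.015,0],
  [0,0,-0.045,0],
  [0,0,-0.09,0],
  [0,0,-0.12,0],
  [0,0,-0.13,0],
])

```text
t: 7.12
tcp_pos: [0.4742, 0.2265, 0.1539]
tool_rot: [0.999, -0.04, 0.002, -0.001]
force: [-0.2, 0.1, 0.3]
width: 0.0499
gripper_force: 0.0
```

Run:
```python
from h import *
import cv2
cv2.imwrite("pics/w4.png",cams.capture("wrist"))
print(move([.5405,-.1095],.15,-29.1))
```

```text
(array([ 93. , 329.6,   3.6,  24.5]), np.float64(-4.6))
```

View pics/w4.png

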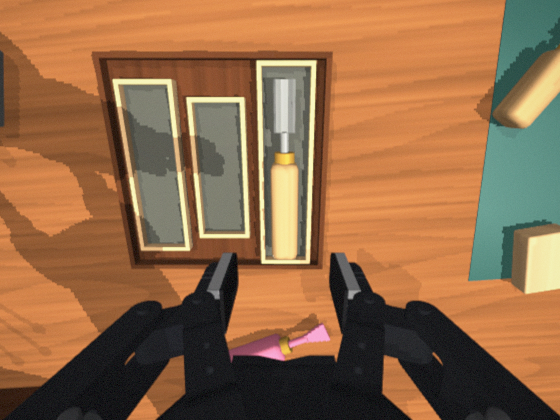

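The long gouge lies flat in the long bay, with its tip at (284,80) and butt at (285,258), inside the walls. Next is the fishtail.

carry_out([
  [0.01,0.035,0,3],
  [0.025,0.085,0,8],
  [0.04,0.14,0,13],
  [0.055,0.195,0,18],
  [0.07,0.25,0,22],
  [0.085,0.3,0,24.5],
  [0.093,0.3295,0,24.5],
  [0.093,0.3295,0,24.5],
  [0.093,0.3295,0,24.5],
])

```text
t: 8.3
tcp_pos: [0.5391, -0.1091, 0.1491]
tool_rot: [0.968, -0.251, -0.001, -0.0]
force: [0.8, 1.3, -0.1]
width: 0.0503
gripper_force: 0.0
```

Run:
```python
from h import *
import cv2
m=cams.camera_model("wrist"); np.save("w5.npy",m,allow_pickle=True)
cv2.imwrite("pics/w5.png",cams.capture("wrist"))
```

```text
(no output)
```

View pics/w5.png

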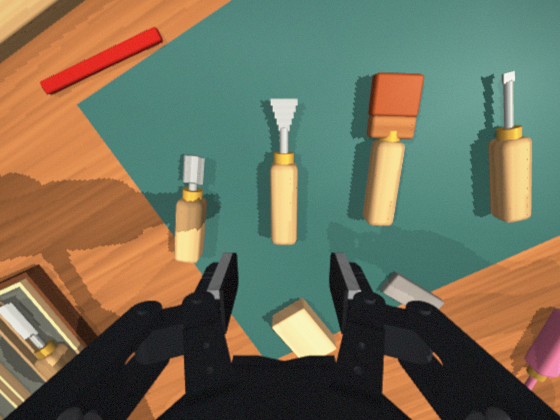

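The fishtail is centred between the fingers: butt at (285,243), tip at (284,98).

Run:
```python
from h import *
m=np.load("w5.npy",allow_pickle=True).item()
b,t=w((285,243),.024,m=m)[:2],w((284,98),.016,m=m)[:2]
u=t-b;l=np.linalg.norm(u);u/=l;c=(b+t)/2;y=np.degrees(np.arctan2(u[1],u[0]));print(l,c,y,c-.021*u,move(c-.021*u,.010,y))
```

```text
0.13771078748336404 [ 0.55875112 -0.12102953] -28.63943686331025 [ 0.5403204  -0.11096431] (array([  2.1,   1.4, 139.5,  -0.4]), np.float64(-29.0))
```

carry_out([
  [0.001,0.001,0.05,0],
  [0.001,0.001,0.1,0],
  [0.001,0.001,0.128,0],
  [0.001,0.001,0.139,0],
  [0.001,0.001,0.139,0],
  [0.001,0.001,0.139,0],
])

```text
t: 9.1
tcp_pos: [0.5411, -0.1111, 0.0133]
tool_rot: [0.968, -0.251, 0.002, -0.0]
force: [-0.3, -0.2, 0.5]
width: 0.0502
gripper_force: 0.0
```

carry_out([
  [0,0,0,0],
  [0,0,0,0],
  [0,0,0,0],
  [0,0,0,0],
  [0,0,0,0],
], fingers=0.0)

```text
t: 9.72
tcp_pos: [0.5409, -0.1115, 0.013]
tool_rot: [0.968, -0.251, 0.001, -0.0]
force: [0.1, -1.0, 6.2]
width: 0.0245
gripper_force: 62.3
```

carry_out([
  [0,0,-0.03,0],
  [0,0,-0.06,0],
  [0,0,-0.09,0],
  [0,0,-0.09,0],
])

```text
t: 10.22
tcp_pos: [0.5414, -0.1116, 0.1043]
tool_rot: [0.968, -0.251, 0.003, 0.0]
force: [-0.7, 0.1, -0.4]
width: 0.025
gripper_force: 61.6
```

Run:
```python
from h import *
a=np.radians(-4.6);u=np.array([np.cos(a),np.sin(a)]);v=np.array([np.sin(a),-np.cos(a)])
c=np.array([.5098,.3526])+u*-.0025+v*.0024
print(c-.021*u,move(c-.021*u,.10,-4.6))
```

```text
[0.48618322 0.35209241] (array([-273.7, -378.4,    4.3,  -24.5]), np.float64(-29.1))
```

carry_out([
  [-0.016,-0.022,0,-2],
  [-0.045,-0.06,0,-5],
  [-0.075,-0.104,0,-8],
  [-0.105,-0.145,0,-11],
  [-0.135,-0.187,0,-14],
  [-0.165,-0.228,0,-17],
  [-0.195,-0.27,0,-20],
  [-0.225,-0.311,0,-22],
  [-0.253,-0.35,0,-24],
  [-0.274,-0.3785,0.01,-24.5],
])

```text
t: 11.48
tcp_pos: [0.4837, 0.3547, 0.09]
tool_rot: [0.999, -0.039, -0.0, 0.0]
force: [-0.2, -0.3, -0.7]
width: 0.0243
gripper_force: 61.6
```

carry_out([
  [0,0,0.01,0],
  [0,0,0.025,0],
  [0,0,0.035,0],
  [0,0,0.035,0],
  [0,0,0.035,0],
])

```text
t: 12.1
tcp_pos: [0.485, 0.3524, 0.0568]
tool_rot: [0.999, -0.04, 0.0, -0.0]
force: [-0.3, 0.4, -0.2]
width: 0.0245
gripper_force: 61.5
```

Run:
```python
from h import *
import cv2
m=cams.camera_model("wrist"); np.save("w6.npy",m,allow_pickle=True)
cv2.imwrite("pics/w6.png",cams.capture("wrist"))
print(move([.4862,.3521],.023,-4.6))
```

```text
(array([ 1.2,  0.4, 34.1, -0. ]), np.float64(-4.6))
```

View pics/w6.png

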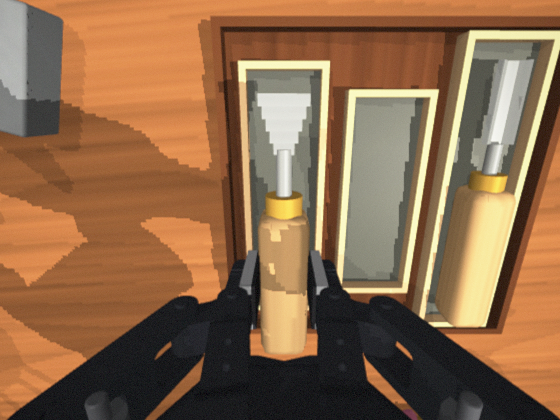

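The fishtail is above the left (middle) bay. The bay's far corners are at (239,62) and (330,62), and the blade edge is at (284,94).

Run:
```python
from h import *
m=np.load("w6.npy",allow_pickle=True).item()
a=np.radians(-4.6);u=np.array([np.cos(a),np.sin(a)]);v=np.array([np.sin(a),-np.cos(a)])
p=env.get_state()["tcp_pos"][:2]
for px,z in(((239,62),.018),((330,62),.018),((284,94),.060)):
    q=w(px,z,m=m)[:2]; print("rel tcp",(q-p)@u,(q-p)@v)
```

```text
rel tcp 0.10744561726542762 -0.02482625163758872
rel tcp 0.10739789115968106 0.026405323154462736
rel tcp 0.08838682438695733 0.00040113300351085797
```

carry_out([
  [0.003,0.001,0.01,0],
  [0.003,0.001,0.02,0],
  [0.003,0.001,0.028,0],
  [0.003,0.001,0.032,0],
  [0.003,0.001,0.0345,0],
  [0.003,0.001,0.0345,0],
])

```text
t: 12.9
tcp_pos: [0.4875, 0.3518, 0.0221]
tool_rot: [0.999, -0.04, 0.0, -0.0]
force: [-0.1, 0.3, -1.1]
width: 0.0242
gripper_force: 61.6
```

carry_out([
  [0,0,0,0],
  [0,0,0,0],
  [0,0,0,0],
  [0,0,0,0],
], fingers=0.05)

```text
t: 13.4
tcp_pos: [0.4874, 0.3516, 0.0218]
tool_rot: [0.999, -0.04, 0.0, -0.0]
force: [-0.6, 0.4, 0.3]
width: 0.0501
gripper_force: 0.0
```

carry_out([
  [0,0,-0.015,0],
  [0,0,-0.045,0],
  [0,0,-0.09,0],
  [0,0,-0.12,0],
  [0,0,-0.13,0],
])

```text
t: 14.02
tcp_pos: [0.4884, 0.3522, 0.1558]
tool_rot: [0.999, -0.04, 0.002, -0.002]
force: [-0.1, 1.0, 0.2]
width: 0.0496
gripper_force: 0.0
```

Run:
```python
from h import *
print(move([.5607,-.0110],.15,-37.1))
```

```text
(array([101.1, 356.2,   5.8,  32.5]), np.float64(-4.6))
```

carry_out([
  [0.01,0.035,0,3],
  [0.026,0.09,0,8],
  [0.041,0.145,0,14],
  [0.057,0.2,0,20],
  [0.073,0.255,0,26],
  [0.088,0.31,0,31],
  [0.101,0.3565,0.003,32.5],
  [0.101,0.3565,0.0055,32.5],
  [0.101,0.3565,0.0055,32.5],
])

```text
t: 15.15
tcp_pos: [0.559, -0.0116, 0.1452]
tool_rot: [0.948, -0.318, -0.001, -0.0]
force: [0.4, 0.6, -0.8]
width: 0.0498
gripper_force: 0.0
```

Run:
```python
from h import *
import cv2
m=cams.camera_model("wrist"); np.save("w7.npy",m,allow_pickle=True)
cv2.imwrite("pics/w7.png",cams.capture("wrist"))
```

```text
(no output)
```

View pics/w7.png

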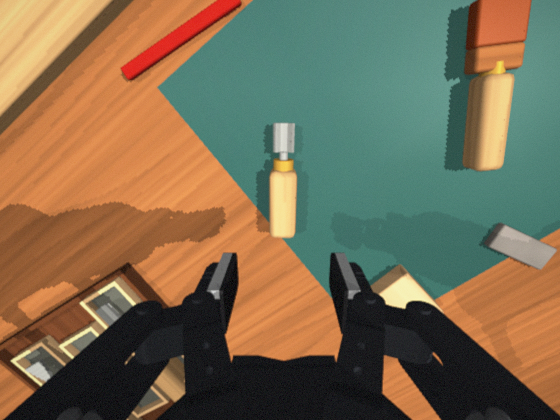

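The stub gouge is centred: butt at (283,237), tip at (284,124).

Run:
```python
from h import *
m=np.load("w7.npy",allow_pickle=True).item()
b,t=w((283,237),.024,m=m)[:2],w((284,124),.016,m=m)[:2]
u=t-b;l=np.linalg.norm(u);u/=l;c=(b+t)/2;y=np.degrees(np.arctan2(u[1],u[0]));print(l,c,y,c-.016*u,move(c-.016*u,.010,y))
```

```text
0.10726704860859375 [ 0.57201653 -0.02118242] -37.61263096308092 [ 0.55934204 -0.0114173 ] (array([  0.4,   0.2, 135.6,   0.6]), np.float64(-37.0))
```

carry_out([
  [0,0,0.05,0.5],
  [0,0,0.1,0.5],
  [0,0,0.125,0.5],
  [0,0,0.1345,0.5],
  [0,0,0.1345,0.5],
  [0,0,0.1345,0.5],
])

```text
t: 15.95
tcp_pos: [0.5607, -0.0115, 0.0137]
tool_rot: [0.947, -0.322, 0.001, -0.0]
force: [-0.4, 0.4, -0.5]
width: 0.0502
gripper_force: 0.0
```

carry_out([
  [0,0,0,0],
  [0,0,0,0],
  [0,0,0,0],
  [0,0,0,0],
  [0,0,0,0],
], fingers=0.0)

```text
t: 16.58
tcp_pos: [0.5605, -0.012, 0.0134]
tool_rot: [0.947, -0.322, 0.001, -0.0]
force: [-0.1, 0.6, 5.9]
width: 0.0243
gripper_force: 62.2
```

carry_out([
  [0,0,-0.03,0],
  [0,0,-0.06,0],
  [0,0,-0.09,0],
  [0,0,-0.09,0],
])

```text
t: 17.08
tcp_pos: [0.5611, -0.0121, 0.1047]
tool_rot: [0.947, -0.322, 0.003, -0.001]
force: [0.5, -1.1, -0.7]
width: 0.0242
gripper_force: 61.4
```

Run:
```python
from h import *
a=np.radians(-4.6);u=np.array([np.cos(a),np.sin(a)]);v=np.array([np.sin(a),-np.cos(a)])
c=np.array([.5048,.2889])+u*-.0005+v*.0024
print(c-.016*u,move(c-.016*u,.10,-4.6))
```

```text
[0.48816067 0.28783101] (array([-240.7, -193.2,    4.7,  -33. ]), np.float64(-37.6))
```

carry_out([
  [-0.02,-0.016,0,-3],
  [-0.055,-0.044,0,-8],
  [-0.09,-0.072,0,-13],
  [-0.13,-0.104,0,-19],
  [-0.165,-0.132,0,-24],
  [-0.2,-0.16,0,-29],
  [-0.228,-0.183,0,-32],
  [-0.241,-0.193,0,-33],
  [-0.241,-0.193,0.02,-33],
  [-0.241,-0.193,0.035,-33],
])

```text
t: 18.32
tcp_pos: [0.4859, 0.2866, 0.064]
tool_rot: [0.999, -0.041, -0.001, 0.001]
force: [-0.6, -0.5, -1.0]
width: 0.0241
gripper_force: 61.5
```

carry_out([
  [0,0,0.01,0],
  [0,0,0.01,0],
  [0,0,0.01,0],
])

```text
t: 18.7
tcp_pos: [0.4868, 0.2878, 0.0573]
tool_rot: [0.999, -0.04, 0.0, -0.0]
force: [0.9, 0.0, 0.2]
width: 0.0245
gripper_force: 61.4
```

Run:
```python
from h import *
import cv2
m=cams.camera_model("wrist"); np.save("w8.npy",m,allow_pickle=True)
cv2.imwrite("pics/w8.png",cams.capture("wrist"))
print(move([.4882,.2878],.0225,-4.6))
```

```text
(array([ 1.3,  0.1, 35.1, -0. ]), np.float64(-4.6))
```

View pics/w8.png

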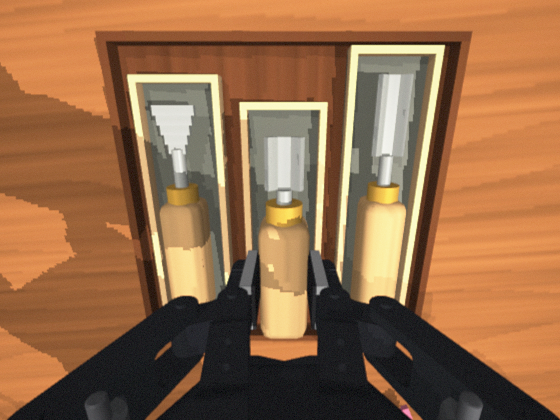

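The stub is above the middle (short) bay. The bay's far corners are at (239,103) and (327,103), and the tip is at (285,138). Both other tools lie in their bays.

Run:
```python
from h import *
m=np.load("w8.npy",allow_pickle=True).item()
a=np.radians(-4.6);u=np.array([np.cos(a),np.sin(a)]);v=np.array([np.sin(a),-np.cos(a)])
p=env.get_state()["tcp_pos"][:2]
for px,z in(((239,103),.018),((327,103),.018),((284,138),.060)):
    q=w(px,z,m=m)[:2]; print("rel tcp",(q-p)@u,(q-p)@v)
```

```text
rel tcp 0.08567923365347047 -0.02598954466135657
rel tcp 0.08563880267072657 0.025760565158022424
rel tcp 0.0691442270321169 0.0003666781178098223
```

carry_out([
  [0.002,0,0.01,0],
  [0.002,0,0.02,0],
  [0.002,0,0.028,0],
  [0.002,0,0.032,0],
  [0.002,0,0.0345,0],
  [0.002,0,0.0345,0],
])

```text
t: 19.5
tcp_pos: [0.4885, 0.288, 0.0226]
tool_rot: [0.999, -0.04, 0.0, -0.0]
force: [0.0, 0.8, -0.7]
width: 0.0244
gripper_force: 61.4
```

carry_out([
  [0,0,0,0],
  [0,0,0,0],
  [0,0,0,0],
  [0,0,0,0],
], fingers=0.045)

```text
t: 20.0
tcp_pos: [0.4883, 0.2879, 0.0223]
tool_rot: [0.999, -0.04, 0.0, -0.0]
force: [-0.8, -0.5, 0.6]
width: 0.0453
gripper_force: 0.0
```

carry_out([
  [0,0,-0.015,0],
  [0,0,-0.045,0],
  [0,0,-0.09,0],
  [0,0,-0.12,0],
  [0,0,-0.14,0],
  [0,0,-0.14,0],
])

```text
t: 20.75
tcp_pos: [0.489, 0.2883, 0.1645]
tool_rot: [0.999, -0.04, 0.002, -0.001]
force: [0.1, 0.1, -0.1]
width: 0.0446
gripper_force: 0.0
```

Run:
```python
from h import *
import cv2
cv2.imwrite("pics/w9.png",cams.capture("wrist"))
cv2.imwrite("pics/s9.png",cv2.resize(cams.capture("scene")[120:400],None,fx=1.4,fy=1.4))
```

```text
(no output)
```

View pics/w9.png

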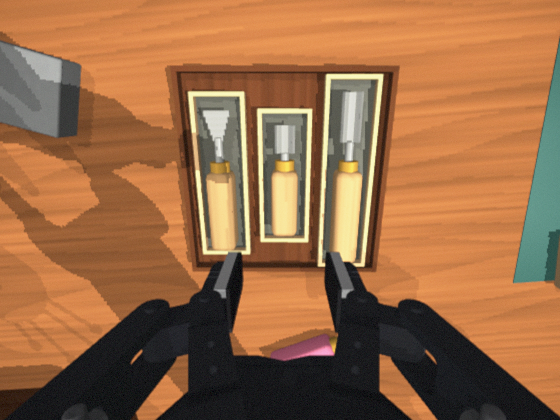

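View pics/s9.png

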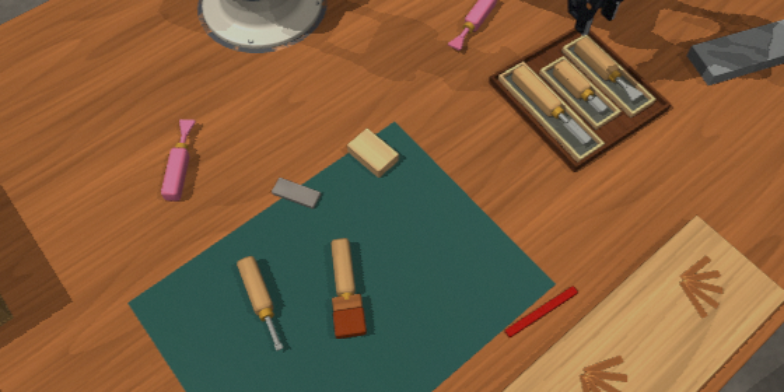

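All three tools lie flat in their matching bays. In the wrist view the fishtail is at (220,180), the stub at (285,180) and the long gouge at (348,180). The screwdriver, brush and pink look-alikes are untouched, so I'm handing in.

```bash
python3 -c "
from rig import env
print(env.close_job())"
```

```text
the job is handed in; nothing more can be done
None
```

I put the long gouge, fishtail chisel and stubby gouge flat in their matching bays and left the screwdriver, brush and pink look-alikes untouched; the job was handed in at about 21 s, with no verdict shown.

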